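# Put the eye loupe away in the push-to-open drawer

## Robot

A 6-joint arm with a two-finger parallel gripper is mounted at the origin on a cart in front of the work surface, level with it; the furniture and walls round the work are solid. World frame = base frame: x ahead of the robot, y to its left, z up, the work surface at z = 0. Lengths are in m, angles in rad, forces in N, time in s.
With the tool pointing down it reaches from about 0.35 to 0.8 m from the base axis. Payload 7.3 kg.
Tool frame: the origin (TCP) lies on the mounting face of the last link; the fingertips stand 173 mm ahead of it and the grasp point (between the pads) lies 155 mm ahead of it (r.tcp_to_tips is the distance from the TCP to the fingertips, in m); z points along the fingers, y is the line along which they close (so a half turn about z gives the same grasp; the last joint's range is limited). The gripper opens to 85 mm and grips with 20 to 120 N. Pads are 22 mm wide; open, the fingers measure 114 mm over their backs; the gripper's body (76 mm by 85 mm) begins 54 mm behind the grasp point. The pads swing forward as they close: fully open they stand 13 mm farther back than shut.
Start: joints at [1.166, 0.342, 1.524, -0, 1.275, -0.146], TCP at [0.134, 0.508, 0.405] pointing down, gripper open.
Joint ranges: [-2.53, 2.53], [-0.77, 2.02], [0.04, 2.7], [-1, 4.14], [0.28, 2.66], [-3.11, 3.11]. Speed limits (rad/s): [2.57, 2.57, 3.14, 3.14, 3.14, 3.14].

## Interface

Orientations are given as [roll, pitch, yaw] about the fixed x, y, z axes, in that order (R = Rz(yaw) Ry(pitch) Rx(roll)).
In Python, from workcell import r gives the robot as it stands.
- The arm moves only by the tool arm_command, never from a script. Its argument "rows" is a list of rows, each a list of 5 numbers: the shift along the tool's x, y, z in m, then the turn about the tool's z in rad, then the opening, from 0 (shut) to 1 (fully open). A call has 1 to 12 rows; each row is the pose to reach, as a shift and turn from the pose commanded when the call began, along the tool's axes at that moment; what a row does not reach only later rows make up. A row lasts 1/8 s, in which the tool goes at most 62.5 mm and 10.7 degrees, less where a joint would pass 70% of its speed; a pose out of reach is approached as far as the arm can. A call with a gripper value outside its range is refused whole. The fingers move at their own pace and stop on an object; "force" is the grip in N (left out, the last holds). Time passes only in rows, so rows that repeat a pose let the fingers close. It gives the time, the measured TCP pose, the force, the opening and the grip force at its end, in the units of the state.
- r.observe(): the state, without advancing time (a new reading comes with each control period).
- r.get_image(name): name is "scene" or "top"; returns (picture, depth): 480x640x3 uint8, blue, green, red; 480x640 float32, m along the optical axis (not along the pixel's ray), 0 where there is no reading.
- r.calibration(name): a dict with "mtx" (3x3 intrinsics, pixels), "extrinsics" (4x4, takes a point from camera to world coordinates). Camera axes: x right, y down, z forward; pixel columns grow to the right and rows downward; lengths in m; the calibration is good to about 2 mm. A picture is of the moment at which its call begins. calibration takes no time and is no camera call.
- r.finish_job(): hands the job in; it is judged then, once.
Trained networks look in the newest picture that a camera, given by its name, has taken for a name from the list of things; names that differ only in an ending like _2 or _b are one class to them, and where a whole thing is asked for, a point or a joint stands for the part that bears it (a point fixed in the world has none). Each returns a list of dicts, best first, with "score" (0 to 1); they miss things now and then, are a little off and sometimes report something else, mostly with a low value. They report only what shows in the picture. A call takes as long as a camera call.
- r.masks_of(thing, camera): "region" (480x640 bool, what is visible of it) and "uv" ([column, row] in pixels, amid what is visible of it).
The state is a dict: "time_s": time; "q": joint angles; "qd": joint speeds; "joint_torque": joint torques, N m; "position": TCP position; "ee_rot": TCP orientation; "wrist_force": force on the tool from outside, world axes, zero at the start; "moment": the same for the moment, N m; "finger_gap": opening from 0.0 (shut) to 1.0 (fully open); "grip_force": force on a finger pad.
Only numpy, scipy, OpenCV 4.12 (cv2) and the standard library are available. Lean on these libraries where they do the work, as an engineer would, in place of code of your own. Each camera call takes 0.05 s, during which the arm holds its last target. There are 200 camera calls.

## Task

Put the eye loupe away in the small wooden chest: press the front of its push-to-open drawer gently until the touch latch lets go and the drawer springs out, stand the loupe upright on the drawer's tray, and press the drawer gently back in until it latches and stays shut by itself. Feel for the latch rather than forcing it, and leave the tin, the oil pot and the pocket watch where they are.

Things in the scene. Friction and masses are not known exactly. Their poses are not given: they have to be found in the camera images.
- chest: Small oak chest fixed to the bench: 105 mm deep (x), 128 wide (y), 70 high; its top board overhangs by 2-3 mm. Origin: centre of its underside, on the bench; -x points out of the drawer's side, z up. One drawer, without a handle: pale wooden front 104 mm wide, 17 to 58 mm above the bench, brass disc (22 mm) in its middle; latched, its face is 26 mm proud of the carcass, 78.5 mm from the origin.
- drawer (a joint): How far the drawer is out, m: 0 latched shut, 0.072 fully open (along the chest's -x), negative when pressed in past the latched place. Pressed to its trip depth and let go, the latched drawer springs out to 0.072 in about 1 s if nothing is in its way; pushed from fully open to that depth and let go, it stays at 0. Let go too early it returns to where it was; one may try again.
- drawer_front (a point): Middle of the front's face, 37 mm above the bench: press here along the chest's +x (axes as the chest's; moves with the drawer). Trip depth: 4 to 16 mm past the latched place, same for both presses, different each run, unseen. It takes 1.5 N (open) to 4.5 N (near latched), plus 1 N per 0.04 m/s; about 1 mm past it a rubber stop adds 15 N/mm. Over 15 N damages the latch.
- tray (a point): Centre of the tray's floor, upper side, 20 mm above the bench, 58 mm behind the front's face; axes as the chest's; moves with the drawer. Inside 60 mm long (x), 90 wide (y); side and rear walls 10 mm high, front block 28 mm thick and 38 mm high above the floor. Fully open, the tray is wholly outside, its centre 40 mm before the carcass. Headroom in the chest 41 mm.
- eye_loupe: Black watchmaker's eye loupe, a blunt cone standing on its wide end: 34 mm across below, narrower at the top, 31 mm high, about 12 g. Origin: centre of its underside, on the bench, z up. It starts beside the chest, left or right. (A fixed wooden board, 10 mm thick, lies flat on the bench at the left, y > 148 mm.)
- parts_tin: Round pale parts tin, 53 mm across, 20 mm high, loose; bystander. Origin: centre of its underside.
- oil_pot: Small red oil pot with a black lid, 34 mm across, 20 mm high, loose; bystander. Origin: centre of its underside.
- pocket_watch: Open-face pocket watch lying on its back, 49 x 67 x 14 mm, loose; bystander. Origin: middle of its underside.

How it is judged:
By the outcome, as a careful person would: the job done as asked, in the order asked, and still so for the second after the job is handed in, with the robot touching nothing.
It also fails if it takes over 72 s, if anything falls off the work surface, if the arm or the gripper's body presses on something with over 40 N, if the wrist force passes 120 N, or if a joint passes its speed limit or range.

## Working session

There is one attempt and no reset: what is moved stays moved. The work goes in short steps, Python scripts to look and compute and a tool call to move; the robot and the scene stay as the last step left them, time stands still between calls to the robot, and variables do not carry over. Pictures are saved under pics/ and viewed, at most 10 in all, crops included, and the job is handed in when it is done.

Besides the shell and the picture viewer there is one more tool, called after "Call:" as a command line: name --pt "numbers of a row" for each row, then --argument value for the rest. arm_command: Moves the arm, as the interface text tells. Its arguments: {"type":"object","properties":{"rows":{"type":"array","items":{"type":"array","items":{"type":"number"}}},"force":{"type":"number"}},"required":["rows"]}

```bash
mkdir -p pics; cat > h.py <<'E'
import numpy as np, cv2
from workcell import r
def look(cam,fn=None):
    im,d=r.get_image(cam)
    if fn: cv2.imwrite('pics/'+fn,im)
    return im,d
def world(cam,d,mask):
    c=r.calibration(cam);K=np.array(c['mtx']);T=np.array(c['extrinsics'])
    v,u=np.nonzero(mask&(d>0));z=d[v,u]
    p=np.stack([(u-K[0,2])/K[0,0]*z,(v-K[1,2])/K[1,1]*z,z,np.ones_like(z)])
    return (T@p)[:3].T
E
python3 - <<'E'
from h import *
for cam in ('scene','top'):
    im,d=look(cam,cam+'1.png')
    print(cam,np.array(r.calibration(cam)['extrinsics']).round(3).tolist())
    for n in ['chest','drawer_front','eye_loupe','parts_tin','oil_pot','pocket_watch']:
        for m in r.masks_of(n,cam)[:2]:
            p=world(cam,d,m['region'])
            if len(p): print(n,round(m['score'],2),np.round(m['uv']),len(p),np.percentile(p,[2,50,98],axis=0).round(3).tolist())
o=r.observe();print({k:o[k] for k in('time_s','position','ee_rot','wrist_force','finger_gap')},r.tcp_to_tips)
E
```

```text
scene [[0.72, -0.464, 0.516, 0.087], [-0.694, -0.478, 0.539, -0.591], [-0.003, -0.746, -0.666, 0.63], [0.0, 0.0, 0.0, 1.0]]
chest 0.58 [322. 226.] 5874 [[0.513, -0.162, 0.004], [0.567, -0.117, 0.067], [0.645, -0.033, 0.071]]
chest 0.43 [302. 243.] 1567 [[0.513, -0.15, 0.016], [0.519, -0.108, 0.05], [0.563, -0.05, 0.059]]
drawer_front 0.89 [300. 244.] 1528 [[0.513, -0.15, 0.018], [0.518, -0.107, 0.051], [0.563, -0.049, 0.059]]
eye_loupe 0.79 [396. 322.] 450 [[0.508, -0.333, 0.001], [0.519, -0.318, 0.018], [0.54, -0.304, 0.032]]
parts_tin 0.64 [214. 220.] 586 [[0.449, 0.057, 0.001], [0.471, 0.076, 0.018], [0.498, 0.106, 0.021]]
oil_pot 0.64 [290. 192.] 166 [[0.631, 0.039, 0.001], [0.641, 0.048, 0.01], [0.659, 0.065, 0.019]]
pocket_watch 0.91 [451. 288.] 642 [[0.63, -0.358, -0.001], [0.647, -0.332, 0.011], [0.676, -0.307, 0.014]]
pocket_watch 0.41 [303. 242.] 1498 [[0.513, -0.15, 0.02], [0.518, -0.108, 0.051], [0.549, -0.05, 0.059]]
top [[-0.0, -0.982, 0.189, 0.401], [-1.0, -0.001, -0.007, -0.141], [0.007, -0.189, -0.982, 0.891], [0.0, 0.0, 0.0, 1.0]]
chest 0.95 [294. 229.] 6094 [[0.516
[... 333 characters left out ...]
58, -0.097, 0.069], [0.645, -0.032, 0.072]]
parts_tin 0.55 [191. 292.] 772 [[0.453, 0.058, 0.001], [0.477, 0.081, 0.019], [0.499, 0.107, 0.022]]
oil_pot 0.61 [216. 197.] 266 [[0.633, 0.039, 0.001], [0.647, 0.052, 0.014], [0.664, 0.068, 0.02]]
pocket_watch 0.87 [426. 194.] 543 [[0.632, -0.353, 0.006], [0.652, -0.328, 0.012], [0.676, -0.307, 0.016]]
pocket_watch 0.64 [296. 261.] 1128 [[0.514, -0.149, 0.018], [0.526, -0.097, 0.057], [0.54, -0.048, 0.062]]
{'time_s': 0.7, 'position': array([0.13431145, 0.50752668, 0.40474152]), 'ee_rot': array([3.14146004e+00, 5.05297532e-06, 2.88283264e+00]), 'wrist_force': array([-0.52480336, -0.35770483, -0.13458719]), 'finger_gap': 1.0010525764146994} 0.1734
```

```bash
python3 - <<'E'
from h import *
im,d=look('scene'); 
m=r.masks_of('drawer_front','scene')[0]
p=world('scene',d,m['region']);s=p[(p[:,2]>.025)&(p[:,2]<.05)&(p[:,0]<.53)]
print('face fit',np.polyfit(s[:,1],s[:,0],1),len(s), s.min(0),s.max(0))
im,d=look('top');m=r.masks_of('chest','top')[0]
p=world('top',d,m['region']);s=p[p[:,2]>.066]
print(cv2.minAreaRect((s[:,:2]*1000).astype(np.float32)))
m=[m for m in r.masks_of('eye_loupe','top')][0]
p=world('top',d,m['region']);s=p[p[:,2]>.026]; print('loupe top',len(s),s.mean(0),s.min(0),s.max(0))
for c in('scene','top'): cv2.imwrite
a=cv2.imread('pics/scene1.png');b=cv2.imread('pics/top1.png')
cv2.imwrite('pics/both.png',np.hstack([a[100:420,130:530],b[100:420,130:530]]))
E
```

```text
face fit [-0.06883982  0.50829928] 503 [ 0.51130737 -0.15084178  0.0250422 ] [ 0.52991976 -0.04568905  0.04999607]
((593.7841186523438, -96.08646392822266), (109.28813171386719, 133.46365356445312), 1.5057885646820068)
loupe top 42 [ 0.52424324 -0.31493016  0.02957381] [ 0.5124775  -0.32940478  0.02616404] [ 0.53684999 -0.30489394  0.03293846]
```

View pics/both.png

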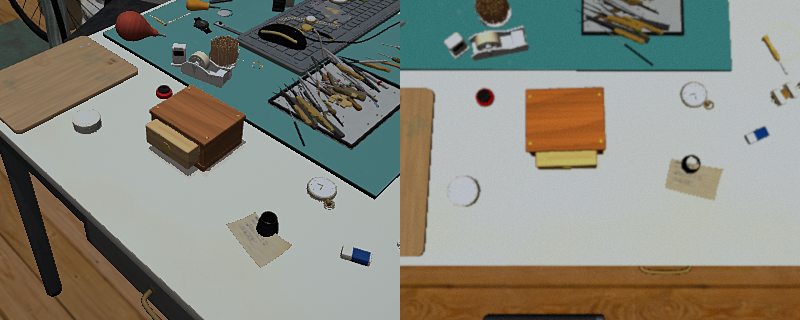

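The view shows the chest near centre (scene crop 195,125), the loupe on a paper at the right (scene 268,222), the tin and the pot on the left, and the watch behind the loupe. The masks agree with this.

```bash
cat >> h.py <<'E'
def rows(*targets):
    """targets (x,y,z,yaw): shift in tool axes of now, turn"""
    from scipy.spatial.transform import Rotation as R
    o=r.observe();Rm=R.from_euler('xyz',o['ee_rot'])
    for t in targets:
        s=Rm.inv().apply(np.array(t[:3])-o['position']); dy=-(t[3]-o['ee_rot'][2]); dy=(dy+np.pi)%(2*np.pi)-np.pi
        print(t,'->',s.round(4),'turn',round(dy,3),'rows',np.ceil(np.linalg.norm(s)/.0625))
E
python3 -c "
from h import *
rows((.35,.2,.4,3.172),(.45,-.1,.3,3.172),(.475,-.098,.198,3.172))"
```

```text
(0.35, 0.2, 0.4, 3.172) -> [-0.2872 -0.2421  0.0047] turn -0.289 rows 7.0
(0.45, -0.1, 0.3, 3.172) -> [-0.4606 -0.5065  0.1047] turn -0.289 rows 12.0
(0.475, -0.098, 0.198, 3.172) -> [-0.4843 -0.4982  0.2067] turn -0.289 rows 12.0
```

Call:
arm_command --pt "-0.05 -0.035 0 -0.1 0.3" --pt "-0.1 -0.07 0 -0.2 0" --pt "-0.15 -0.11 0 -0.289 0" --pt "-0.19 -0.15 0 -0.289 0" --pt "-0.23 -0.19 0 -0.289 0" --pt "-0.27 -0.23 0 -0.289 0" --pt "-0.3 -0.27 0.01 -0.289 0" --pt "-0.33 -0.31 0.03 -0.289 0" --pt "-0.36 -0.355 0.05 -0.289 0" --pt "-0.39 -0.4 0.065 -0.289 0" --pt "-0.42 -0.44 0.08 -0.289 0" --pt "-0.44 -0.475 0.095 -0.289 0"

```text
time_s: 2.45
position: [0.4388, -0.0663, 0.3093]
ee_rot: [-3.141, 0.001, -3.112]
wrist_force: [0.1, 0.1, 0.3]
finger_gap: -0.0
grip_force: 0.0
```

```bash
python3 -c "
from h import *
o=r.observe();print(o['ee_rot'],o['wrist_force'],o['finger_gap'])
rows((.475,-.099,.198,3.172),(.500,-.099,.198,3.172))"
```

```text
[-3.14132168e+00  1.02466927e-03 -3.11247229e+00] [0.10291735 0.05023448 0.2760452 ] -0.0004609585006240585
(0.475, -0.099, 0.198, 3.172) -> [-0.0351 -0.0337  0.1114] turn -0.001 rows 2.0
(0.5, -0.099, 0.198, 3.172) -> [-0.0601 -0.0344  0.1114] turn -0.001 rows 3.0
```

Call:
arm_command --pt "-0.02 -0.034 0.05 0 0" --pt "-0.035 -0.034 0.1 0 0" --pt "-0.035 -0.034 0.111 0 0" --pt "-0.041 -0.034 0.111 0 0" --pt "-0.047 -0.034 0.111 0 0" --pt "-0.052 -0.034 0.111 0 0" --pt "-0.054 -0.034 0.111 0 0" --pt "-0.054 -0.034 0.111 0 0"

```text
time_s: 3.45
position: [0.4932, -0.0965, 0.1991]
ee_rot: [-3.141, 0.001, -3.111]
wrist_force: [0.6, -0.1, 0.2]
finger_gap: -0.003
grip_force: 0.0
```

```bash
python3 - <<'E'
from h import *
im,d=look('scene')
print(r.observe()['wrist_force'])
cv2.imwrite('pics/press.png',cv2.resize(im[150:350,180:450],None,fx=2.8,fy=2.8))
E
```

```text
[0.11357327 0.44311135 0.42388176]
```

View pics/press.png

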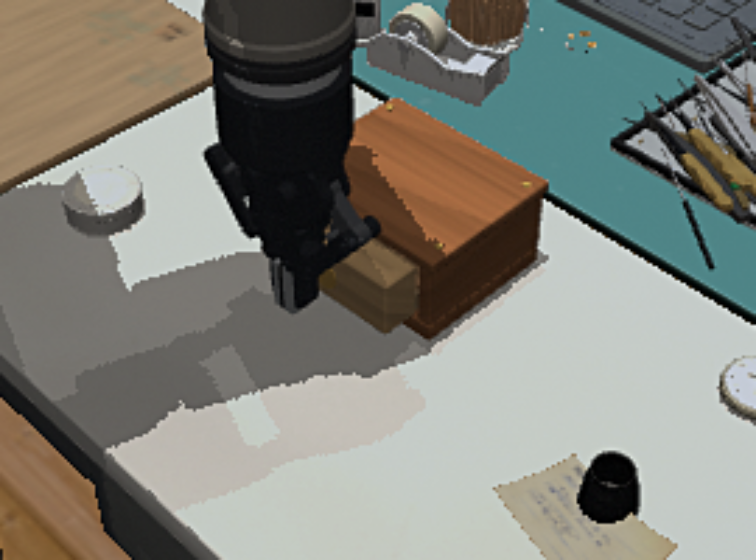

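The shut fingers stand just in front of the drawer face, around (295,280), clear of the top board. I'll approach slowly from here.

Call:
arm_command --pt "-0.002 0 0 0 0" --pt "-0.004 0 0 0 0" --pt "-0.006 0 0 0 0" --pt "-0.008 0 0 0 0" --pt "-0.008 0 0 0 0"

```text
time_s: 4.12
position: [0.5013, -0.0964, 0.1986]
ee_rot: [3.142, 0.0, -3.111]
wrist_force: [-1.2, -0.3, -0.2]
finger_gap: 0.001
grip_force: 0.0
```

Call:
arm_command --pt "-0.001 0 0 0 0" --pt "-0.002 0 0 0 0" --pt "-0.002 0 0 0 0"

```text
time_s: 4.5
position: [0.5032, -0.0963, 0.1987]
ee_rot: [3.142, 0.0, -3.111]
wrist_force: [-0.6, 0.6, 0.7]
finger_gap: -0.0
grip_force: 0.0
```

Call:
arm_command --pt "-0.001 0 0 0 0" --pt "-0.002 0 0 0 0" --pt "-0.002 0 0 0 0"

```text
time_s: 4.88
position: [0.5052, -0.0962, 0.1987]
ee_rot: [3.142, 0.0, -3.111]
wrist_force: [0.9, 0.1, 0.0]
finger_gap: -0.002
grip_force: 0.0
```

Call:
arm_command --pt "-0.001 0 0 0 0" --pt "-0.002 0 0 0 0" --pt "-0.002 0 0 0 0"

```text
time_s: 5.25
position: [0.5069, -0.0962, 0.1986]
ee_rot: [3.141, -0.001, -3.111]
wrist_force: [-3.5, -0.7, 2.1]
finger_gap: -0.001
grip_force: 1.7
```

Call:
arm_command --pt "-0.001 0 0 0 0" --pt "-0.002 0 0 0 0" --pt "-0.002 0 0 0 0"

```text
time_s: 5.62
position: [0.5092, -0.0961, 0.1986]
ee_rot: [3.141, 0.0, -3.111]
wrist_force: [-2.6, -0.4, 2.0]
finger_gap: -0.001
grip_force: 1.5
```

Call:
arm_command --pt "-0.001 0 0 0 0" --pt "-0.001 0 0 0 0"

```text
time_s: 5.88
position: [0.5101, -0.096, 0.1986]
ee_rot: [3.141, -0.0, -3.111]
wrist_force: [-2.4, -0.7, 2.3]
finger_gap: -0.001
grip_force: 1.9
```

Call:
arm_command --pt "-0.001 0 0 0 0" --pt "-0.001 0 0 0 0"

```text
time_s: 6.12
position: [0.5112, -0.096, 0.1986]
ee_rot: [3.141, 0.0, -3.111]
wrist_force: [-4.4, -1.0, 2.6]
finger_gap: 0.001
grip_force: 1.9
```

Call:
arm_command --pt "-0.001 0 0 0 0" --pt "-0.001 0 0 0 0"

```text
time_s: 6.38
position: [0.5121, -0.096, 0.1986]
ee_rot: [3.141, -0.0, -3.111]
wrist_force: [-3.4, 0.1, 2.0]
finger_gap: 0.0
grip_force: 2.1
```

Call:
arm_command --pt "-0.0003 0 0 0 0" --pt "-0.0006 0 0 0 0" --pt "-0.0006 0 0 0 0"

```text
time_s: 6.75
position: [0.5125, -0.096, 0.1986]
ee_rot: [3.141, -0.001, -3.111]
wrist_force: [-6.0, -0.4, 3.4]
finger_gap: 0.001
grip_force: 2.8
```

```bash
python3 -c "
from h import *
print(r.observe()['wrist_force'],r.observe()['position'])
for i in range(3):
    r.get_image('top');o=r.observe();print(o['wrist_force'],o['position'],o['grip_force'])"
```

```text
[-6.03259256 -0.3506906   3.40437545] [ 0.51252009 -0.09598905  0.19863659]
[-6.27827292 -0.06090725  2.73307903] [ 0.5125151  -0.09598346  0.19864863] 2.7713187597692013
[-6.08060644 -0.9354237   2.68177424] [ 0.51251135 -0.09598868  0.19863502] 2.7686247043311596
[-6.25201605 -0.19670928  2.51104701] [ 0.51251512 -0.09598907  0.19863429] 2.766455188393593
```

Call:
arm_command --pt "-0.0002 0 0 0 0" --pt "-0.0002 0 0 0 0"

```text
time_s: 7.15
position: [0.5126, -0.096, 0.1986]
ee_rot: [3.141, -0.001, -3.111]
wrist_force: [-6.6, 0.2, 3.5]
finger_gap: -0.001
grip_force: 3.0
```

Call:
arm_command --pt "0.02 0 0 0 0" --pt "0.06 0 0 0 0" --pt "0.1 0 0 0 0" --pt "0.1 0 -0.05 0 0" --pt "0.08 0.06 -0.1 0 0.3" --pt "0.05 0.12 -0.1 0 0.7" --pt "0.02 0.17 -0.1 0 0.7" --pt "0.0 0.2 -0.1 0 0.7"

```text
time_s: 8.15
position: [0.5083, 0.1064, 0.2997]
ee_rot: [3.141, 0.005, -3.11]
wrist_force: [1.4, -0.3, -0.3]
finger_gap: 0.701
grip_force: 0.0
```

```bash
python3 - <<'E'
from h import *
im,d=look('top','open_t.png')
ms=r.masks_of('drawer_front','top')
if ms:
    p=world('top',d,ms[0]['region']);print(ms[0]['score'],np.percentile(p,[2,50,98],axis=0).round(4).tolist())
im2,d=look('scene')
for n in ('drawer_front','eye_loupe'):
    ms=r.masks_of(n,'scene')
    if ms:
        p=world('scene',d,ms[0]['region']);print(n,ms[0]['score'],np.percentile(p,[2,50,98],axis=0).round(4).tolist())
cv2.imwrite('pics/open.png',np.hstack([im2[120:420,200:600],im[120:420,200:600]]))
rows((.523,-.318,.3,3.172))
E
```

```text
0.68 [[0.4568, -0.1477, 0.0169], [0.4992, -0.0991, 0.0219], [0.544, -0.0519, 0.0595]]
drawer_front 0.94 [[0.4486, -0.1515, 0.0176], [0.4719, -0.1073, 0.0301], [0.5397, -0.0512, 0.0592]]
eye_loupe 0.8 [[0.5079, -0.3332, 0.0019], [0.5174, -0.3185, 0.0176], [0.54, -0.3036, 0.0311]]
(0.523, -0.318, 0.3, 3.172) -> [-0.0031 -0.4222 -0.0015] turn 0.0 rows 7.0
```

View pics/open.png

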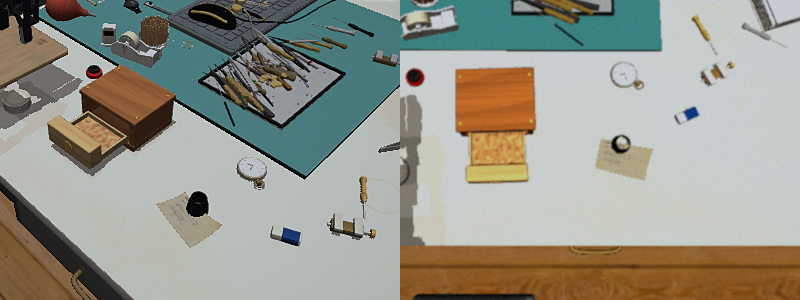

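The drawer sprang out: its tray is visible at (95,135) in the scene half, and the loupe hasn't moved. Next I go over the loupe.

Call:
arm_command --pt "0 -0.06 0 0 0.7" --pt "0 -0.12 0 0 0.7" --pt "0 -0.18 0 0 0.7" --pt "0 -0.24 0 0 0.7" --pt "0 -0.3 0 0 0.7" --pt "-0.005 -0.36 0 0 0.7" --pt "-0.01 -0.415 0.0 0 0.7" --pt "-0.015 -0.424 0.04 0 0.7" --pt "-0.015 -0.424 0.06 0 0.7" --pt "-0.015 -0.424 0.06 0 0.7"

```text
time_s: 9.65
position: [0.5331, -0.3204, 0.237]
ee_rot: [3.139, -0.003, -3.114]
wrist_force: [0.8, 0.5, 0.1]
finger_gap: 0.703
grip_force: 0.0
```

```bash
python3 - <<'E'
from h import *
im,d=look('scene')
K=r.calibration('scene')
for n in ('drawer_front','eye_loupe'):
    ms=r.masks_of(n,'scene')
    if ms:
        p=world('scene',d,ms[0]['region']);print(n,ms[0]['score'],np.percentile(p,[2,50,98],axis=0).round(4).tolist())
        if n=='drawer_front':
            s=p[(p[:,2]>.02)&(p[:,2]<.056)&(p[:,0]<.462)&(p[:,0]>.43)];print(np.median(s,0),np.polyfit(s[:,1],s[:,0],1))
cv2.imwrite('pics/grasp.png',cv2.resize(im[200:420,280:560],None,fx=2.6,fy=2.6))
rows((.524,-.318,.175,3.172))
E
```

```text
drawer_front 0.77 [[0.441, -0.1519, 0.0159], [0.4645, -0.1066, 0.0298], [0.5325, -0.0505, 0.0591]]
[ 0.44304483 -0.11413702  0.03958137] [-0.09274097  0.43441388]
eye_loupe 0.62 [[0.5078, -0.333, 0.0025], [0.5173, -0.3182, 0.0168], [0.5398, -0.3037, 0.0309]]
(0.524, -0.318, 0.175, 3.172) -> [0.0106 0.0024 0.065 ] turn -0.001 rows 2.0
```

View pics/grasp.png

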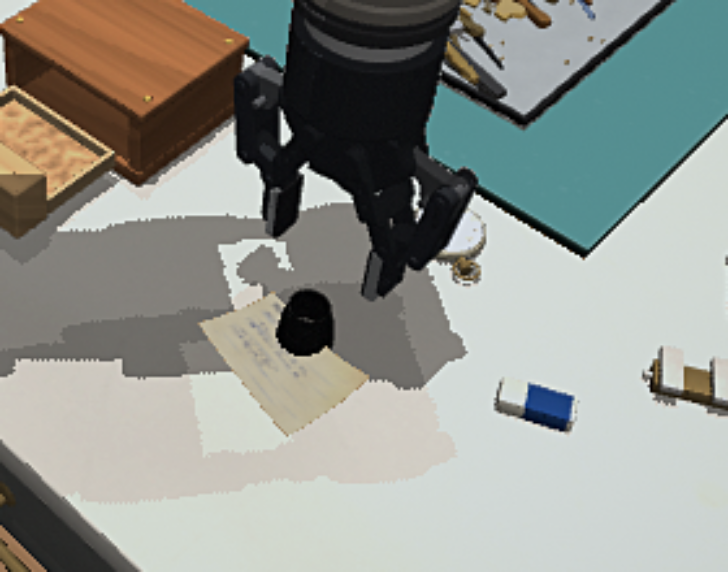

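The open fingers hover around the loupe (305,322 in the crop) and are slightly too far out along x, so I correct and go down.

Call:
arm_command --pt "0.009 0.0025 0.02 0 0.7" --pt "0.009 0.0025 0.045 0 0.7" --pt "0.009 0.0025 0.06 0 0.7" --pt "0.009 0.0025 0.0625 0 0.7" --pt "0.009 0.0025 0.0625 0 0.5" --pt "0.009 0.0025 0.0625 0 0.35" --pt "0.009 0.0025 0.0625 0 0.2" --pt "0.009 0.0025 0.0625 0 0.2" --pt "0.009 0.0025 0.0625 0 0.2" --force 25

```text
time_s: 10.92
position: [0.526, -0.3174, 0.1773]
ee_rot: [-3.14, 0.002, -3.111]
wrist_force: [-0.2, 0.3, 5.6]
finger_gap: 0.366
grip_force: 25.0
```

Call:
arm_command --pt "0 0 -0.005 0 0.2" --pt "0 0 -0.02 0 0.2" --pt "0 0 -0.05 0 0.2" --pt "0 0 -0.1 0 0.2" --pt "0 0 -0.12 0 0.2"

```text
time_s: 11.55
position: [0.526, -0.3175, 0.3004]
ee_rot: [-3.138, 0.004, -3.111]
wrist_force: [0.0, 0.1, -0.6]
finger_gap: 0.361
grip_force: 24.6
```

```bash
python3 - <<'E'
from h import *
o=r.observe();print(o['finger_gap'],o['grip_force'],o['position'])
im,d=look('scene')
ms=r.masks_of('eye_loupe','scene')
for m in ms[:2]:
    p=world('scene',d,m['region']);print(m['score'],m['uv'],np.percentile(p,[2,50,98],axis=0).round(4).tolist())
ms=r.masks_of('drawer_front','top') if look('top') else 0
p=world('top',d*0+look('top')[1],ms[0]['region']);s=p[(p[:,2]<.026)&(p[:,2]>.016)];print('tray',np.percentile(s,[2,50,98],axis=0).round(4).tolist(),cv2.minAreaRect((s[:,:2]*1000).astype(np.float32)))
s=p[(p[:,2]>.05)];print('front top',np.percentile(s,[2,50,98],axis=0).round(4).tolist(),cv2.minAreaRect((s[:,:2]*1000).astype(np.float32)))
u,v=map(int,(ms and (330,250)))
cv2.imwrite('pics/lift.png',cv2.resize(im[120:400,250:550],None,fx=2,fy=2))
rows((.5015,-.098,.3,3.172))
E
```

```text
0.3610562186289484 24.58650017681066 [ 0.52601468 -0.31752757  0.30038523]
0.97 [409.3, 265.4] [[0.5084, -0.3315, 0.1253], [0.5144, -0.3175, 0.1412], [0.5399, -0.305, 0.1542]]
tray [[0.4763, -0.1427, 0.0171], [0.5029, -0.0988, 0.0201], [0.531, -0.0549, 0.0235]] ((504.5831604003906, -99.41270446777344), (59.95537567138672, 95.00814819335938), 2.2606561183929443)
front top [[0.4437, -0.1494, 0.0534], [0.4569, -0.0998, 0.0571], [0.4717, -0.0515, 0.0601]] ((457.6361999511719, -100.47369384765625), (28.13191795349121, 101.7968978881836), 1.7914960384368896)
(0.5015, -0.098, 0.3, 3.172) -> [ 0.0172  0.2196 -0.0044] turn -0.0 rows 4.0
```

View pics/lift.png

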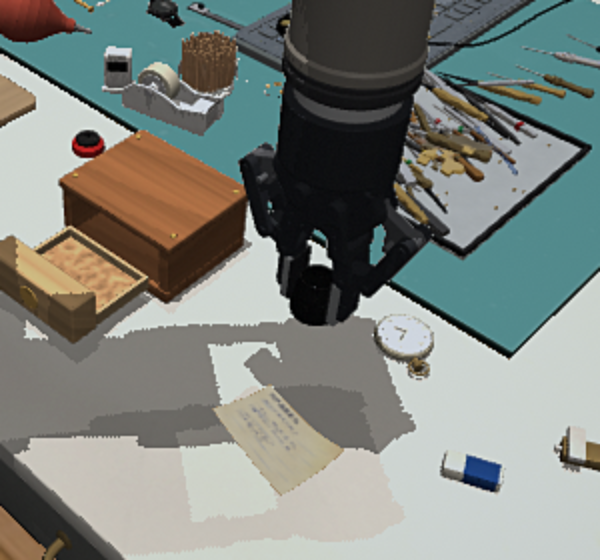

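The loupe is held upright between the fingers (318,295), and the tray is free at (85,265). I move over the tray and lower it.

Call:
arm_command --pt "0.005 0.05 0 0 0.2" --pt "0.01 0.105 0 0 0.2" --pt "0.014 0.16 0 0 0.2" --pt "0.0147 0.205 0 0 0.2" --pt "0.0147 0.2186 0.0 0 0.2" --pt "0.0147 0.2186 0.04 0 0.2" --pt "0.0147 0.2186 0.07 0 0.2" --pt "0.0147 0.2186 0.085 0 0.2" --pt "0.0147 0.2186 0.085 0 0.2"

```text
time_s: 12.92
position: [0.5042, -0.0996, 0.2101]
ee_rot: [3.141, -0.002, -3.112]
wrist_force: [0.2, -0.3, 0.2]
finger_gap: 0.364
grip_force: 24.6
```

```bash
python3 - <<'E'
from h import *
im,d=look('scene')
for m in r.masks_of('eye_loupe','scene')[:1]:
    p=world('scene',d,m['region']);print(m['score'],m['uv'],np.percentile(p,[2,50,98],axis=0).round(4).tolist())
cv2.imwrite('pics/place.png',cv2.resize(im[150:350,180:450],None,fx=2.5,fy=2.5))
rows((.504,-.099,.198,3.172))
E
```

```text
0.46 [288.6, 247.4] [[0.4857, -0.1113, 0.0367], [0.4908, -0.1004, 0.0508], [0.5124, -0.0846, 0.0631]]
(0.504, -0.099, 0.198, 3.172) -> [0.0007 0.0007 0.0138] turn -0.001 rows 1.0
```

View pics/place.png

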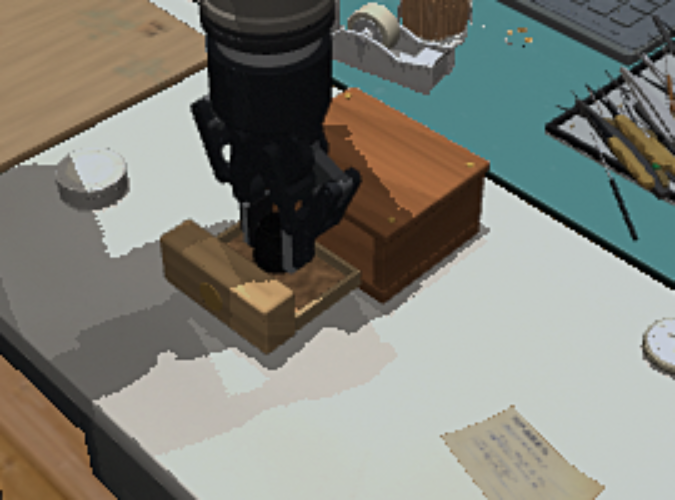

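The loupe hangs upright above the middle of the tray (275,240), with room on every side. I lower the last part.

Call:
arm_command --pt "0 0 0.005 0 0.2" --pt "0 0 0.009 0 0.2" --pt "0 0 0.0115 0 0.2" --pt "0 0 0.0125 0 0.2" --pt "0 0 0.0125 0 0.2"

```text
time_s: 13.65
position: [0.5043, -0.0991, 0.1987]
ee_rot: [3.141, -0.0, -3.111]
wrist_force: [0.6, -0.4, 0.7]
finger_gap: 0.358
grip_force: 24.6
```

Call:
arm_command --pt "0 0 0.0005 0 0.2" --pt "0 0 0.001 0 0.2" --pt "0 0 0.001 0 0.2"

```text
time_s: 14.02
position: [0.5043, -0.0992, 0.1977]
ee_rot: [3.141, -0.0, -3.111]
wrist_force: [-0.3, -0.5, -0.3]
finger_gap: 0.359
grip_force: 24.6
```

Call:
arm_command --pt "0 0 0.0005 0 0.2" --pt "0 0 0.001 0 0.2" --pt "0 0 0.001 0 0.2"

```text
time_s: 14.4
position: [0.5044, -0.0991, 0.1973]
ee_rot: [-3.142, 0.001, -3.111]
wrist_force: [-1.4, 0.2, 5.5]
finger_gap: 0.36
grip_force: 25.5
```

Touched down. I open slowly and withdraw.

Call:
arm_command --pt "0 0 0 0 0.4" --pt "0 0 -0.001 0 0.45" --pt "0 0 -0.001 0 0.52" --pt "0 0 -0.001 0 0.55" --pt "0 0 -0.001 0 0.55" --pt "0 0 -0.02 0 0.55" --pt "0 0 -0.06 0 0.55" --pt "0.03 0 -0.1 0 0.3" --pt "0.08 0 -0.1 0 0" --pt "0.1 0 -0.1 0 0" --pt "0.1 0 -0.1 0 0"

```text
time_s: 15.78
position: [0.4035, -0.1021, 0.297]
ee_rot: [3.142, 0.0, -3.112]
wrist_force: [0.8, 0.4, -0.7]
finger_gap: -0.001
grip_force: 0.0
```

```bash
python3 - <<'E'
from h import *
im2,d2=look('top');im,d=look('scene')
for c,D in(('scene',d),('top',d2)):
  for n in('eye_loupe','drawer_front'):
    for m in r.masks_of(n,c)[:1]:
      p=world(c,D,m['region']);print(c,n,m['score'],m['uv'],np.percentile(p,[2,50,98],axis=0).round(4).tolist())
cv2.imwrite('pics/placed.png',np.hstack([cv2.resize(im[180:330,200:350],None,fx=2.6,fy=2.6),cv2.resize(im2[180:330,220:370],None,fx=2.6,fy=2.6)]))
rows((.42,-.1,.198,3.172))
E
```

```text
scene eye_loupe 0.7 [292.9, 249.7] [[0.4879, -0.1156, 0.0235], [0.5008, -0.1055, 0.0396], [0.5165, -0.0846, 0.0513]]
scene drawer_front 0.68 [280.4, 263.4] [[0.441, -0.1521, 0.019], [0.4587, -0.1153, 0.0366], [0.5322, -0.0516, 0.0592]]
top eye_loupe 0.74 [300.8, 279.3] [[0.4878, -0.1165, 0.0195], [0.4944, -0.1069, 0.0398], [0.5139, -0.0866, 0.0504]]
top drawer_front 0.89 [303.3, 271.2] [[0.4551, -0.1494, -0.0003], [0.5079, -0.1111, 0.0208], [0.5351, -0.0527, 0.06]]
(0.42, -0.1, 0.198, 3.172) -> [-0.015   0.0018  0.0985] turn 0.0 rows 2.0
```

View pics/placed.png

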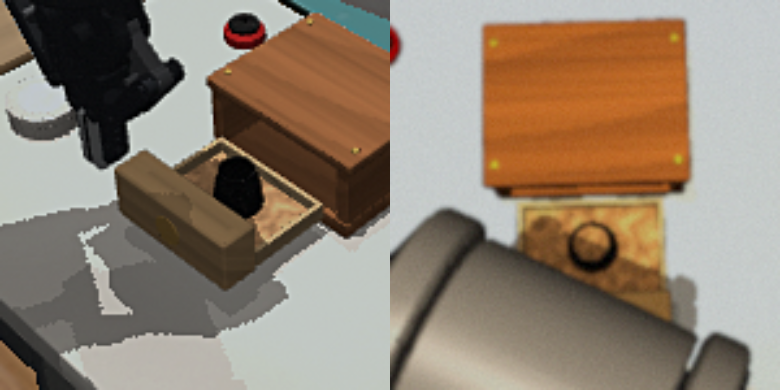

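The loupe stands upright in the tray (240,185 in the scene half). Next I lower the shut fingers in front of the face and push slowly.

Call:
arm_command --pt "0 0.001 0.05 0 0" --pt "0 0.001 0.0985 0 0" --pt "0 0.001 0.0985 0 0" --pt "-0.01 0.001 0.0985 0 0" --pt "-0.018 0.001 0.0985 0 0" --pt "-0.024 0.001 0.0985 0 0" --pt "-0.027 0.001 0.0985 0 0" --pt "-0.029 0.001 0.0985 0 0" --pt "-0.031 0.001 0.0985 0 0" --pt "-0.033 0.001 0.0985 0 0" --pt "-0.035 0.001 0.0985 0 0" --pt "-0.037 0.001 0.0985 0 0"

```text
time_s: 17.58
position: [0.4413, -0.1, 0.1981]
ee_rot: [3.141, -0.001, -3.111]
wrist_force: [-2.3, 1.2, 1.6]
finger_gap: 0.001
grip_force: 1.1
```

Contact. I push on at about 24 mm/s.

Call:
arm_command --pt "-0.002 0 0 0 0" --pt "-0.005 0 0 0 0" --pt "-0.008 0 0 0 0" --pt "-0.011 0 0 0 0" --pt "-0.014 0 0 0 0" --pt "-0.017 0 0 0 0" --pt "-0.02 0 0 0 0" --pt "-0.023 0 0 0 0" --pt "-0.026 0 0 0 0" --pt "-0.029 0 0 0 0" --pt "-0.032 0 0 0 0" --pt "-0.035 0 0 0 0"

```text
time_s: 19.08
position: [0.4764, -0.0989, 0.1981]
ee_rot: [3.141, -0.0, -3.111]
wrist_force: [-3.6, 2.5, -0.6]
finger_gap: 0.003
grip_force: 1.6
```

Call:
arm_command --pt "-0.003 0 0 0 0" --pt "-0.006 0 0 0 0" --pt "-0.009 0 0 0 0" --pt "-0.012 0 0 0 0" --pt "-0.015 0 0 0 0" --pt "-0.018 0 0 0 0" --pt "-0.021 0 0 0 0" --pt "-0.024 0 0 0 0" --pt "-0.026 0 0 0 0" --pt "-0.028 0 0 0 0" --pt "-0.029 0 0 0 0" --pt "-0.029 0 0 0 0"

```text
time_s: 20.58
position: [0.5055, -0.0982, 0.1983]
ee_rot: [-3.141, 0.001, -3.111]
wrist_force: [-3.5, 2.5, -1.8]
finger_gap: 0.001
grip_force: 1.3
```

Call:
arm_command --pt "-0.001 0 0 0 0" --pt "-0.002 0 0 0 0" --pt "-0.003 0 0 0 0" --pt "-0.004 0 0 0 0" --pt "-0.005 0 0 0 0" --pt "-0.005 0 0 0 0"

```text
time_s: 21.32
position: [0.5104, -0.0981, 0.1983]
ee_rot: [-3.141, 0.0, -3.111]
wrist_force: [-4.0, 0.0, 0.5]
finger_gap: 0.001
grip_force: 1.9
```

Call:
arm_command --pt "-0.0005 0 0 0 0" --pt "-0.001 0 0 0 0" --pt "-0.001 0 0 0 0"

```text
time_s: 21.7
position: [0.5114, -0.098, 0.1982]
ee_rot: [-3.142, 0.0, -3.111]
wrist_force: [-4.4, -0.9, 0.1]
finger_gap: 0.002
grip_force: 2.0
```

Call:
arm_command --pt "-0.0003 0 0 0 0" --pt "-0.0006 0 0 0 0" --pt "-0.0006 0 0 0 0"

```text
time_s: 22.08
position: [0.512, -0.098, 0.1982]
ee_rot: [-3.141, 0.0, -3.111]
wrist_force: [-4.0, -2.0, 0.7]
finger_gap: 0.0
grip_force: 2.0
```

Call:
arm_command --pt "-0.0003 0 0 0 0" --pt "-0.0005 0 0 0 0" --pt "-0.0005 0 0 0 0"

```text
time_s: 22.45
position: [0.5123, -0.098, 0.1982]
ee_rot: [-3.142, -0.0, -3.111]
wrist_force: [-4.3, -1.9, 1.5]
finger_gap: 0.002
grip_force: 2.4
```

Call:
arm_command --pt "-0.0002 0 0 0 0" --pt "-0.0004 0 0 0 0" --pt "-0.0004 0 0 0 0"

```text
time_s: 22.82
position: [0.5126, -0.098, 0.1982]
ee_rot: [3.142, -0.001, -3.111]
wrist_force: [-5.9, -1.9, 2.0]
finger_gap: 0.002
grip_force: 2.9
```

This is the same depth and the same stop force as the first press, so I let go and back away.

Call:
arm_command --pt "0.005 0 0 0 0" --pt "0.02 0 0 0 0" --pt "0.05 0 0 0 0" --pt "0.1 0 0 0 0" --pt "0.11 0 -0.04 0 0" --pt "0.11 0 -0.1 0 0" --pt "0.11 0.06 -0.12 0 0" --pt "0.1 0.12 -0.12 0 0" --pt "0.08 0.18 -0.12 0 0" --pt "0.06 0.22 -0.12 0 0" --pt "0.06 0.22 -0.12 0 0" --pt "0.06 0.22 -0.12 0 0"

```text
time_s: 24.32
position: [0.4461, 0.1202, 0.3182]
ee_rot: [3.141, 0.001, -3.111]
wrist_force: [-0.3, -0.2, 0.3]
finger_gap: 0.002
grip_force: 0.0
```

```bash
python3 - <<'E'
from h import *
im2,d2=look('top');im,d=look('scene')
for c,D in(('scene',d),('top',d2)):
  for n in('eye_loupe','drawer_front','parts_tin','oil_pot','pocket_watch'):
    for m in r.masks_of(n,c)[:1]:
      p=world(c,D,m['region']);print(c,n,round(m['score'],2),m['uv'],np.percentile(p,[2,50,98],axis=0).round(3).tolist())
cv2.imwrite('pics/end.png',np.hstack([im[100:420,130:530],im2[100:420,130:530]]))
E
```

```text
scene drawer_front 0.85 [301.2, 244.3] [[0.513, -0.15, 0.02], [0.518, -0.107, 0.052], [0.543, -0.049, 0.059]]
scene parts_tin 0.83 [214.7, 220.8] [[0.449, 0.057, 0.002], [0.471, 0.076, 0.019], [0.497, 0.105, 0.021]]
scene oil_pot 0.76 [292.6, 193.1] [[0.631, 0.039, -0.001], [0.641, 0.049, 0.01], [0.659, 0.065, 0.019]]
scene pocket_watch 0.69 [452.5, 287.5] [[0.63, -0.357, -0.001], [0.646, -0.332, 0.011], [0.675, -0.306, 0.014]]
top drawer_front 0.57 [295.9, 261.3] [[0.514, -0.148, 0.022], [0.525, -0.097, 0.057], [0.54, -0.048, 0.06]]
top parts_tin 0.82 [192.7, 289.2] [[0.452, 0.058, 0.002], [0.476, 0.082, 0.019], [0.501, 0.108, 0.022]]
top oil_pot 0.53 [214.4, 198.4] [[0.634, 0.04, 0.003], [0.646, 0.053, 0.014], [0.662, 0.068, 0.019]]
top pocket_watch 0.87 [426.1, 194.4] [[0.631, -0.36, -0.002], [0.65, -0.33, 0.011], [0.675, -0.306, 0.015]]
```

View pics/end.png

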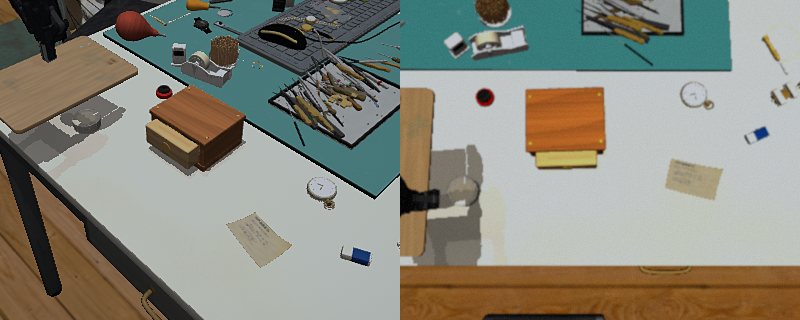

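The drawer is back at its latched position (172,150 in the scene half) and has stayed there. The loupe is inside, and the tin, pot and watch haven't moved. I hand the job in.

```bash
python3 -c "
from workcell import r
print(r.finish_job())"
```

```text
the job is handed in; nothing more can be done
None
```

The loupe was set upright on the tray, and the drawer is pressed back in and latched shut; the tin, oil pot and watch were not moved, and the job was handed in at about 25 s.

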